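Put the test kit away in its fitted cradles

TASK

Clear up the test bench: put the multimeter, the mains filter, the binding-post box and the round transformer each into the plywood cradle whose pocket has its shape and size, standing upright and flat on the floor of the pocket inside the rim. Set them down rather than dropping them, and leave the small steel coupler and the brass block standing where they are.

Things in the scene. Friction and masses are not known exactly. Their poses are not given: they have to be found in the camera images.
- meter: Hand-held multimeter lying on its back: a black block 110 x 52 x 40 mm with a pale screen and a round dial on top (dial stands about 7 mm proud). Origin: centre of its underside; x along the 110 mm, y across the 52 mm, z up. About 0.2 to 0.4 kg. Like the other three it starts flat on the table in the near part of the work area, its x axis up to 30 degrees off the direction straight away from the robot.
- filter: In-line mains filter: a narrow ribbed bare-metal block 96 x 28 x 40 mm with two small tabs (6 mm) on top. Origin: centre of its underside; x along the 96 mm, y across the 28 mm, z up. About 0.15 to 0.3 kg.
- postbox: Binding-post box: a square black block 54 x 54 x 40 mm with a metal top plate and two brass posts (9 mm thick, 12 mm high, 26 mm apart) and a black strip. Origin: centre of its underside; x and y square to its sides, z up. About 0.15 to 0.3 kg.
- toroid: Potted toroidal transformer: a round black puck, diameter 60 mm, 40 mm high, with a metal disc and bolt head on top. Origin: centre of its underside, z up. About 0.3 to 0.55 kg.
- meter_nest: Plywood cradle for the multimeter: shallow tray with a dark floor, pocket 124 x 66 mm (134 x 76 mm outside), x along the long side. Fixed to the table; told by its pocket. Origin: centre of its underside, on the table. Floor of the pocket 4 mm above the table, top of the 5 mm wide rim 12 mm above the table. All four cradles stand in the far part of the work area, in any order.
- filter_nest: Plywood cradle for the filter: pocket 110 x 42 mm (120 x 52 mm outside), x along the long side. Fixed to the table; told by its pocket. Origin: centre of its underside, on the table. Floor of the pocket 4 mm above the table, top of the 5 mm wide rim 12 mm above the table.
- postbox_nest: Plywood cradle for the binding-post box: square pocket 68 x 68 mm (78 x 78 mm outside), x and y square to its sides. Fixed to the table; told by its pocket. Origin: centre of its underside, on the table. Floor of the pocket 4 mm above the table, top of the 5 mm wide rim 12 mm above the table.
- toroid_nest: Plywood cradle for the toroid: round pocket 74 mm in diameter (84 mm outside). Fixed to the table; told by its pocket. Origin: centre of its underside, on the table. Floor of the pocket 4 mm above the table, top of the 5 mm wide rim 12 mm above the table.
- coupler: Bystander: a loose waisted steel coupler standing upright, diameter 28 mm, 42 mm high, 0.09 kg, between the things and the cradles. Origin: centre of its underside.
- weight: Bystander: a loose brass block 34 x 34 x 30 mm, 0.25 kg, between the things and the cradles. Origin: centre of its underside. All else on the table is fixed equipment along its back (x above 0.82) and sides (beyond 0.55 m left or right), under 0.25 m high.
Mind the look-alikes: they are no part of the job. What is shaped like the meter but green is not meant. What is shaped like the postbox_nest but blue or purple is not meant.

How it is judged:
At the end, for the whole second after the job is handed in: Each thing in its own cradle: centres within 13 mm, underside 1 to 6.5 mm above the table, upright within 0.08 rad, meter and filter along their pockets within 0.3 rad, at rest, released; coupler and brass block within 30 mm of their start and tilted less than 0.5 rad (horizontal distance between meter and meter_nest below 0.013 m and z of meter in the frame of meter_nest between 0.001 and 0.0065 m and angle between each of meter, filter, postbox, toroid's own z axis and vertical below 0.08 rad and linear speed of each of meter, filter, postbox, toroid below 0.01 m/s and contact force between each of meter, filter, postbox, toroid and the fingers below 0.1 N and angle between the x axis of meter and the x axis of meter_nest, either way round below 0.3 rad and horizontal distance between filter and filter_nest below 0.013 m and z of filter in the frame of filter_nest between 0.001 and 0.0065 m and angle between the x axis of filter and the x axis of filter_nest, either way round below 0.3 rad and horizontal distance between postbox and postbox_nest below 0.013 m and z of postbox in the frame of postbox_nest between 0.001 and 0.0065 m and horizontal distance between toroid and toroid_nest below 0.013 m and z of toroid in the frame of toroid_nest between 0.001 and 0.0065 m and not (distance of coupler from where it was at the start of the episode above 0.03 m or angle between coupler's own z axis and vertical above 0.5 rad) and not (distance of weight from where it was at the start of the episode above 0.03 m or angle between weight's own z axis and vertical above 0.5 rad)); the robot touches nothing.
It fails at once if the steel coupler is moved more than 30 mm or toppled (distance of coupler from where it was at the start of the episode above 0.03 m or angle between coupler's own z axis and vertical above 0.5 rad).
It fails at once if the brass block is moved more than 30 mm or toppled (distance of weight from where it was at the start of the episode above 0.03 m or angle between weight's own z axis and vertical above 0.5 rad).
It fails at once if one of the four is dropped: it falls freely, faster than 0.4 m/s, while over 30 mm above the table ((contact force between meter and anything else below 0.02 N and height (world z) of meter above 0.03 m and linear speed of meter above 0.4 m/s) or (contact force between filter and anything else below 0.02 N and height (world z) of filter above 0.03 m and linear speed of filter above 0.4 m/s) or (contact force between postbox and anything else below 0.02 N and height (world z) of postbox above 0.03 m and linear speed of postbox above 0.4 m/s) or (contact force between toroid and anything else below 0.02 N and height (world z) of toroid above 0.03 m and linear speed of toroid above 0.4 m/s)).
It also fails if it takes over 104 s, if anything falls off the work surface, if the arm or the gripper's body presses on something with over 40 N, if the wrist force passes 120 N, or if a joint passes its speed limit or range.

ROBOT

A 6-joint arm with a two-finger parallel gripper is mounted at the origin on the work surface. World frame = base frame: x ahead of the robot, y to its left, z up, the work surface at z = 0. Lengths are in m, angles in rad, forces in N, time in s.
With the tool pointing down it reaches from about 0.3 to 0.875 m from the base axis. Payload 4.2 kg.
Tool frame: the origin (TCP) lies at the very end of the fingers, on their centre line; the grasp point (between the pads) lies arm.hold_point_z behind it (arm.hold_point_z is the distance from the TCP to the grasp point, in m); y points along the fingers, x is the direction in which the jaws open and shut, and the axes are right-handed (so a half turn about y gives the same grasp; the last joint's range is limited). The gripper opens to 85 mm and grips with 20 to 120 N. Pads are 22 mm wide; open, the fingers measure 114 mm over their backs; the gripper's body (76 mm by 85 mm) begins 54 mm behind the grasp point. The pads swing forward as they close: fully open they stand 13 mm farther back than shut.
Start: joints at [1.188, 0.32, 1.565, -0, 1.257, -0.02], TCP at [0.204, 0.538, 0.231] pointing down, gripper open.
Joint ranges: [-3.11, 3.11], [-0.84, 2.01], [0.21, 2.61], [-1.34, 4.49], [0.05, 2.63], [-2.56, 2.56]. Speed limits (rad/s): [2.57, 2.57, 3.14, 3.14, 3.14, 3.14].

INTERFACE

Orientations are given as a unit quaternion [w, x, y, z].
In Python, from station import arm gives the robot as it stands.
- The arm moves only by the tool move_arm, never from a script. Its argument "series" is a list of rows, each a list of 3 entries, a list of its own where there are three numbers: the turn, a rotation vector about the world's x, y, z in degrees, then the shift along the world's x, y, z in cm, then the gripper's target within -1 to 1 (fully open at 1, half-way at 0, shut at -1). A call has 1 to 8 rows; each row is the pose to reach, as a shift and turn from the pose commanded when the call began; what a row does not reach only later rows make up. A row lasts 1/12 s, in which the tool goes at most 41.7 mm and 7.16 degrees, less where a joint would pass 70% of its speed; a pose out of reach is approached as far as the arm can. A call with a gripper value outside its range is refused whole. The fingers move at their own pace and stop on an object; "grip_force" is the grip in N (left out, the last holds). Time passes only in rows, so rows that repeat a pose let the fingers close. It gives the time, the measured TCP pose, the force and the opening at its end, in the units of the state.
- arm.read_state(): the state, without advancing time (a new reading comes with each control period).
- arm.camera(name): name is "side" or "top"; returns a dict with "image" (384x512x3 uint8, blue, green, red), "depth" (384x512 float32, m along the optical axis (not along the pixel's ray), 0 where there is no reading), "vfov" (degrees; the focal length in pixels is half the picture's height over the tangent of half this angle, whatever the lens; pixels are square), "cx", "cy" (the principal point, pixels), "k1" (the pictures are not rectified: a ray, as slopes to the right and down, at radius r is drawn at 1 + k1 r^2 times it, then the intrinsics apply), "R" (3x3) and "t" (3): a world point X has camera coordinates R X + t. Camera axes: x right, y down, z forward; pixel columns grow to the right and rows downward; lengths in m; the calibration is good to about 2 mm. A picture is of the moment at which its call begins.
- arm.job_done(): hands the job in, once; it reports no verdict.
The state is a dict: "t": time; "qpos": joint angles; "joint_vel": joint speeds; "joint_efforts": joint torques, N m; "tool_pos": TCP position; "tool_rot": TCP orientation; "force": force on the tool from outside, world axes, zero at the start; "ft_torque": the same for the moment, N m; "width": finger opening in m.
Only numpy, scipy, OpenCV 4.12 (cv2) and the standard library are available. Lean on these libraries where they do the work, as an engineer would, in place of code of your own. Each camera call takes 0.05 s, during which the arm holds its last target.

## Working session

There is one attempt and no reset: what is moved stays moved. The work goes in short steps, Python scripts to look and compute and a tool call to move; the robot and the scene stay as the last step left them, time stands still between calls to the robot, and variables do not carry over. Pictures are saved under pics/ and viewed, and the job is handed in when it is done.

Besides the shell and the picture viewer there is one more tool, called after "Emit:" as name([rows], argument=value, ...), one row to a line, values as JSON. move_arm: Moves the arm, as the interface text tells. Its arguments: {"type":"object","properties":{"series":{"type":"array","items":{"type":"array"}},"grip_force":{"type":"number"}},"required":["series"]}

```bash
ls; mkdir -p pics
python3 - <<'E'
from station import arm
import cv2
print(arm.read_state(), arm.hold_point_z)
for n in("top","side"):
    c=arm.camera(n); cv2.imwrite(f"pics/{n}0.png",c["image"]); print(n,{k:c[k] for k in c if k not in("image","depth")})
E
```

```text
pics
{'t': 0.0, 'qpos': array([ 1.18799687e+00,  3.20286033e-01,  1.56566195e+00, -1.16277385e-05,
        1.25739828e+00, -2.00042408e-02]), 'joint_vel': array([ 1.06584130e-03, -6.63867640e-04,  7.55056984e-05,  9.59369663e-04,
        7.79182443e-04,  1.63968546e-04]), 'joint_efforts': array([ 2.38873239e-03, -4.15524781e+01, -2.34164751e+01,  1.43161296e-04,
        8.03657749e-03, -1.54116839e-05]), 'tool_pos': array([0.20389019, 0.53713401, 0.23049226]), 'tool_rot': array([-0.58165242,  0.58234263,  0.40107985, -0.40211003]), 'force': array([-0.73013065,  0.17069087,  0.57975813]), 'ft_torque': array([ 0.02998692, -0.0090845 , -0.01113226]), 'width': 0.0853248138484463} 0.0187
top {'vfov': 55.34764073994762, 'cx': 255.7255204730474, 'cy': 198.2161514069858, 'k1': -0.07081107652156057, 'R': array([[-0.01411303, -0.99988774, -0.0050336 ],
       [-0.98551704,  0.01476063, -0.1689328 ],
       [ 0.16898814,  0.00257655, -0.98561472]]), 't': array([0.00147843, 0.43212836, 1.10048568])}
side {'vfov': 53.58305685390116, 'cx': 264.79668262776624, 'cy': 190.99239228736988, 'k1': 0.03055026373398217, 'R': array([[ 0.94595565, -0.32410693, -0.01107325],
       [-0.20240232, -0.56337474, -0.80102572],
       [ 0.25337959,  0.75997606, -0.59852751]]), 't': array([-0.44361403,  0.11926242,  1.00917008])}
```

View pics/top0.png

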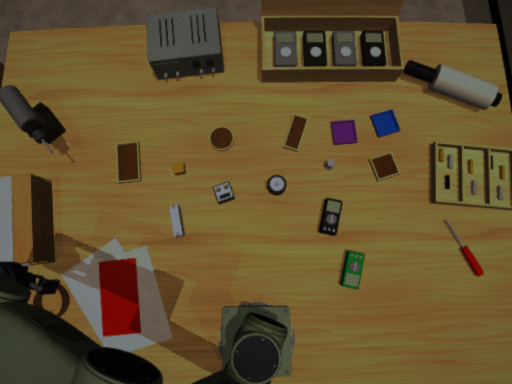

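View pics/side0.png

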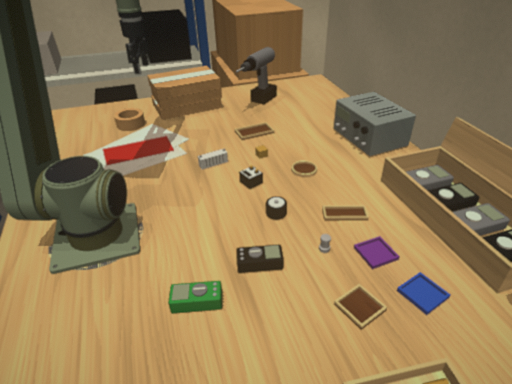

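The top view shows everything: meter (331,216), filter (176,221), postbox (224,192), toroid (277,185). The cradles are the meter's (129,161), toroid's (221,138), filter's (295,133) and postbox's (384,166). The coupler is at (329,164), the weight at (179,168), and the arm is clear of them. Next I measure using depth and colour.

```bash
cat > h.py <<'E'
import numpy as np, cv2
from station import arm
def K(c):
    f=c["image"].shape[0]/2/np.tan(np.radians(c["vfov"]/2))
    return np.array([[f,0,c["cx"]],[0,f,c["cy"]],[0,0,1.]]), np.array([c["k1"],0,0,0.])
def slopes(c,px):
    k,d=K(c); return cv2.undistortPoints(np.asarray(px,float).reshape(-1,1,2),k,d).reshape(-1,2)
def onplane(c,px,z):
    s=slopes(c,px); d=np.c_[s,np.ones(len(s))]@c["R"]; C=-c["R"].T@c["t"]
    return C+d*((z-C[2])/d[:,2])[:,None]
def cloud(c):
    h,w=c["depth"].shape; v,u=np.mgrid[0:h,0:w]
    s=slopes(c,np.c_[u.ravel(),v.ravel()]); D=c["depth"].ravel()[:,None]
    P=(np.c_[s,np.ones(len(s))]*D-c["t"])@c["R"]; P[D[:,0]==0]=np.nan
    return P.reshape(h,w,3)
def rect(P):
    (cx,cy),(a,b),th=cv2.minAreaRect((P[:,:2]*1000).astype(np.float32))
    if a<b:a,b,th=b,a,th+90
    th=(th+90)%180-90
    return f"c=({cx:.1f},{cy:.1f}) size {a:.1f}x{b:.1f} long-axis {th:.1f}deg"
E
python3 - <<'E'
from h import *
for n in("top","side"):
    c=arm.camera(n);P=cloud(c);im=c["image"]
    print(n,"C",-c["R"].T@c["t"])
    x,y,z=P[...,0],P[...,1],P[...,2]
    w=(x>.3)&(x<.8)&(abs(y)<.5)
    print("table z",np.nanpercentile(z[w],[5,50,95]))
    m=(w&(z>.02)&(z<.07)).astype(np.uint8)
    N,L,S,_=cv2.connectedComponentsWithStats(m,connectivity=8)
    for i in range(1,N):
        if S[i,4]<15: continue
        Q=P[L==i]; top=np.nanpercentile(Q[:,2],80); 
        cs,_=cv2.findContours((L==i).astype(np.uint8),0,2)
        print("obj",S[i,:4],S[i,4],"z80 %.3f max %.3f"%(top,Q[:,2].max()),"cloud>25:",rect(Q[Q[:,2]>.025]))
    hsv=cv2.cvtColor(im,cv2.COLOR_BGR2HSV)
    m=((hsv[...,2]<105)&(z<.02)&w).astype(np.uint8)
    m=cv2.morphologyEx(m,cv2.MORPH_OPEN,np.ones((3,3)))
    N,L,S,_=cv2.connectedComponentsWithStats(m)
    for i in range(1,N):
        if S[i,4]<80: continue
        cs,_=cv2.findContours((L==i).astype(np.uint8),0,2)
        q=max(cs,key=len).reshape(-1,2)
        print("dark",S[i,:4],S[i,4],rect(onplane(c,q,.008)),im[L==i].mean(0).astype(int))
c=arm.camera("top")
cv2.imwrite("pics/crop.png",cv2.resize(c["image"][100:260,100:420],None,fx=2.5,fy=2.5,interpolation=2))
E
```

```text
top C [ 0.2399217  -0.00773568  1.15766298]
table z [-0.00321721  0.00075227  0.01233991]
obj [327 159   8   9] 58 z80 0.045 max 0.047 cloud>25: c=(541.9,-242.2) size 23.1x23.0 long-axis -15.1deg
obj [173 162  11  12] 109 z80 0.031 max 0.036 cloud>25: c=(536.6,242.0) size 35.4x30.7 long-axis 10.4deg
obj [267 175  19  20] 302 z80 0.043 max 0.052 cloud>25: c=(475.7,-68.9) size 59.0x56.7 long-axis 1.5deg
obj [213 182  22  22] 311 z80 0.044 max 0.056 cloud>25: c=(453.6,97.3) size 54.3x53.6 long-axis 20.3deg
obj [319 198  24  38] 632 z80 0.043 max 0.051 cloud>25: c=(372.6,-236.2) size 110.3x53.0 long-axis -13.7deg
obj [169 205  14  32] 289 z80 0.042 max 0.051 cloud>25: c=(365.9,244.1) size 97.0x26.4 long-axis 10.8deg
dark [386 109  14  23] 108 c=(694.8,-468.1) size 82.0x25.6 long-axis 15.5deg [80 43 31]
dark [285 115  22  36] 452 c=(654.1,-137.7) size 122.0x44.1 long-axis -19.3deg [18 40 63]
dark [330 120  28  25] 603 c=(655.6,-297.7) size 84.2x83.6 long-axis -85.3deg [75 29 69]
dark [210 127  23  22] 408 c=(641.5,106.7) size 72.7x72.6 long-axis -0.1deg [18 40 63]
dark [117 142  24  39] 8
[... 624 characters left out ...]
71.9) size 59.8x58.2 long-axis 70.5deg
obj [320 234  11  14] 112 z80 0.041 max 0.043 cloud>25: c=(541.8,-245.0) size 25.1x23.7 long-axis 45.9deg
obj [236 245  48  24] 954 z80 0.041 max 0.048 cloud>25: c=(373.2,-238.2) size 109.7x55.1 long-axis -13.9deg
dark [241 125  26   9] 118 c=(568.4,417.1) size 106.6x36.0 long-axis 6.4deg [ 39  65 100]
dark [240 179  23   9] 95 c=(451.1,82.6) size 69.6x42.7 long-axis -19.8deg [31 48 60]
dark [327 209  37   5] 154 c=(660.2,-136.4) size 101.7x17.5 long-axis -19.6deg [ 39  66 101]
dark [238 266  45   7] 179 c=(368.8,-258.9) size 105.0x12.6 long-axis -13.7deg [29 46 57]
dark [342 290  37  31] 643 c=(538.4,-424.6) size 61.1x58.4 long-axis -72.8deg [37 63 98]
```

View pics/crop.png

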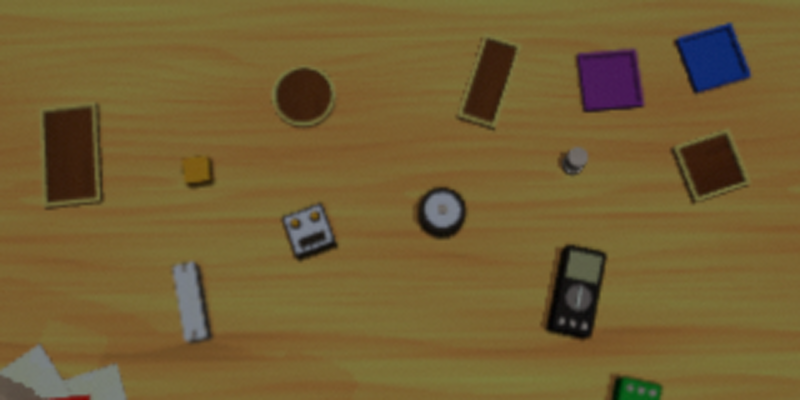

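Run:
```python
from h import *
for n,zz in(("top",.008),("side",.006)):
    c=arm.camera(n);im=c["image"]
    hsv=cv2.cvtColor(im,cv2.COLOR_BGR2HSV)
    P=cloud(c);w=(P[...,0]>.5)&(P[...,0]<.8)&(abs(P[...,1])<.5)&(P[...,2]<.025)
    m=(w&(hsv[...,0]<20)&(hsv[...,1]>120)&(hsv[...,2]<(78 if n=="top" else 115))&(hsv[...,2]>40)).astype(np.uint8)
    N,L,S,_=cv2.connectedComponentsWithStats(cv2.morphologyEx(m,2,np.ones((3,3))))
    for i in range(1,N):
        if S[i,4]<90: continue
        v,u=np.nonzero(L==i); Q=onplane(c,np.c_[u,v],zz)
        ml=np.cov(Q[:,:2].T); e,V=np.linalg.eigh(ml); 
        print(n,S[i],"centroid",(Q.mean(0)*1000).round(1),"L from cov",np.sqrt(12*e[::-1])*1000,"ang",np.degrees(np.arctan(V[1,1]/V[0,1])).round(1),rect(Q))
```

```text
top [286 116  20  32 371] centroid [ 657.7 -139.     8. ] L from cov [106.79824623  40.00512261] ang -19.0 c=(658.2,-139.1) size 107.0x39.8 long-axis -19.3deg
top [211 128  21  20 338] centroid [640.7 106.    8. ] L from cov [61.54623977 60.22294991] ang -51.4 c=(641.6,106.7) size 66.3x65.5 long-axis 89.0deg
top [118 144  20  36 656] centroid [565.1 414.6   8. ] L from cov [119.97829018  62.54747801] ang 7.0 c=(566.3,414.6) size 121.2x62.5 long-axis 5.5deg
top [373 155  24  23 377] centroid [ 538.3 -425.7    8. ] L from cov [65.92148883 63.9758717 ] ang 20.1 c=(539.0,-425.6) size 66.7x63.8 long-axis 17.5deg
side [240 125  29  10 157] centroid [567.9 419.6   6. ] L from cov [114.85325013  44.611072  ] ang 4.9 c=(569.5,419.7) size 113.9x45.9 long-axis 3.6deg
side [295 164  19   8 135] centroid [642.9 109.9   6. ] L from cov [57.63499394 44.37132424] ang -22.7 c=(643.1,109.6) size 60.2x42.0 long-axis -19.9deg
side [327 209  38   6 225] centroid [ 661.  -136.6    6. ] L from cov [104.90040633  25.92907539] ang -19.3 c=(660.9,-136.4) size 104.1x21.9 long-axis -19.6deg
side [341 289  39  33 728] centroid [ 540.3 -423.6    6. ] L from cov [63.52613063 62.21383788] ang 76.3 c=(541.0,-422.5) size 63.7x63.6 long-axis 17.1deg
```

```bash
cat >> h.py <<'E'
from scipy.spatial.transform import Rotation as Rn
def plan(x,y,z,jaw):
    """target TCP in mm, jaw-axis yaw deg"""
    s=arm.read_state(); q=s["tool_rot"]; R=Rn.from_quat([q[1],q[2],q[3],q[0]]).as_matrix()
    p=s["tool_pos"]*1000; yaw=np.degrees(np.arctan2(R[1,0],R[0,0]))
    print("t %.2f"%s["t"],"pos",p.round(1),"jaw yaw %.1f"%yaw,"zaxis",R[:,2].round(3),"yaxis",R[:,1].round(3),"w %.1f"%(s["width"]*1e3),"F",s["force"].round(1),"q",np.degrees(s["qpos"]).round(0))
    print("shift cm",((np.array([x,y,z])-p)/10).round(2))
    dq1=np.degrees(np.arctan2(y,x)-np.arctan2(p[1],p[0]))
    for k in(-360,-180,0,180,360):
        d=jaw-yaw+k
        if abs(d)<200: print("  turn %.1f -> q6 est %.0f"%(d,np.degrees(s["qpos"][5])-(d-dq1)))
E
python3 - <<'E'
from h import *
plan(366.5,243,160,101)
E
```

```text
t 0.35 pos [204.  537.5 231.1] jaw yaw 69.2 zaxis [-0.935  0.355  0.   ] yaxis [-0. -0. -1.] w 85.6 F [ 0.  -0.1 -0.5] q [68. 18. 90.  0. 72. -1.]
shift cm [ 16.25 -29.45  -7.11]
  turn -148.2 -> q6 est 111
  turn 31.8 -> q6 est -69
```

Emit:
move_arm([
  [[0, 0, 16], [8, -15, -3], 1],
  [[0, 0, 32], [16.25, -29.4, -7], 1],
  [[0, 0, 32], [16.25, -29.4, -7], 1],
  [[0, 0, 32], [16.25, -29.4, -7], 1],
  [[0, 0, 32], [16.25, -29.4, -7], 1],
  [[0, 0, 32], [16.25, -29.4, -7], 1],
  [[0, 0, 32], [16.25, -29.4, -7], 1],
  [[0, 0, 32], [16.25, -29.4, -7], 1],
], grip_force=60)

```text
t: 1.02
tool_pos: [0.3594, 0.2557, 0.1646]
tool_rot: [-0.449, 0.449, 0.547, -0.546]
force: [1.4, 0.7, 1.0]
width: 0.0855
```

Run:
```python
from h import *
plan(366.5,243,11,101)
```

```text
t 1.02 pos [359.4 255.7 164.6] jaw yaw 101.2 zaxis [-0.981 -0.195 -0.001] yaxis [ 0.001  0.001 -1.   ] w 85.5 F [1.4 0.7 1. ] q [ 34.  10. 112.   0.  58. -67.]
shift cm [  0.71  -1.27 -15.36]
  turn -180.2 -> q6 est 111
  turn -0.2 -> q6 est -69
  turn 179.8 -> q6 est -249
```

Emit:
move_arm([
  [[0, 0, 0], [0, 0, 0], 1],
  [[0, 0, 0], [0, 0, 0], 1],
  [[0, 0, 0], [0, 0, 0], 1],
])

```text
t: 1.27
tool_pos: [0.3591, 0.2578, 0.165]
tool_rot: [-0.449, 0.449, 0.547, -0.546]
force: [-0.4, 0.8, -0.4]
width: 0.0855
```

Run:
```python
from h import *
plan(366.5,243,11,101)
```

```text
t 1.27 pos [359.1 257.8 165. ] jaw yaw 101.2 zaxis [-0.981 -0.193 -0.   ] yaxis [ 0.     0.001 -1.   ] w 85.5 F [-0.4  0.8 -0.4] q [ 34.  10. 112.   0.  58. -67.]
shift cm [  0.74  -1.48 -15.4 ]
  turn -180.2 -> q6 est 111
  turn -0.2 -> q6 est -69
  turn 179.8 -> q6 est -249
```

Emit:
move_arm([
  [[0, 0, 0], [0.74, -1.48, -4], 1],
  [[0, 0, 0], [0.74, -1.48, -8], 1],
  [[0, 0, 0], [0.74, -1.48, -11.5], 1],
  [[0, 0, 0], [0.74, -1.48, -13.5], 1],
  [[0, 0, 0], [0.74, -1.48, -15.4], 1],
  [[0, 0, 0], [0.74, -1.48, -15.4], 1],
  [[0, 0, 0], [0.74, -1.48, -15.4], 0],
  [[0, 0, 0], [0.74, -1.48, -15.4], -0.2],
])

```text
t: 1.93
tool_pos: [0.3668, 0.2441, 0.0117]
tool_rot: [-0.448, 0.448, 0.548, -0.546]
force: [1.0, -0.4, 0.6]
width: 0.064
```

Run:
```python
from h import *
plan(366.5,243,11,101)
c=arm.camera("side"); cv2.imwrite("pics/s1.png",cv2.resize(c["image"][90:230,130:330],None,fx=4,fy=4,interpolation=2))
```

```text
t 1.93 pos [366.8 244.1  11.7] jaw yaw 101.3 zaxis [-0.981 -0.196 -0.002] yaxis [ 0.002  0.001 -1.   ] w 64.0 F [ 1.  -0.4  0.6] q [ 32.  22. 123.   0.  34. -69.]
shift cm [-0.03 -0.11 -0.07]
  turn -180.3 -> q6 est 111
  turn -0.3 -> q6 est -69
  turn 179.7 -> q6 est -249
```

View pics/s1.png

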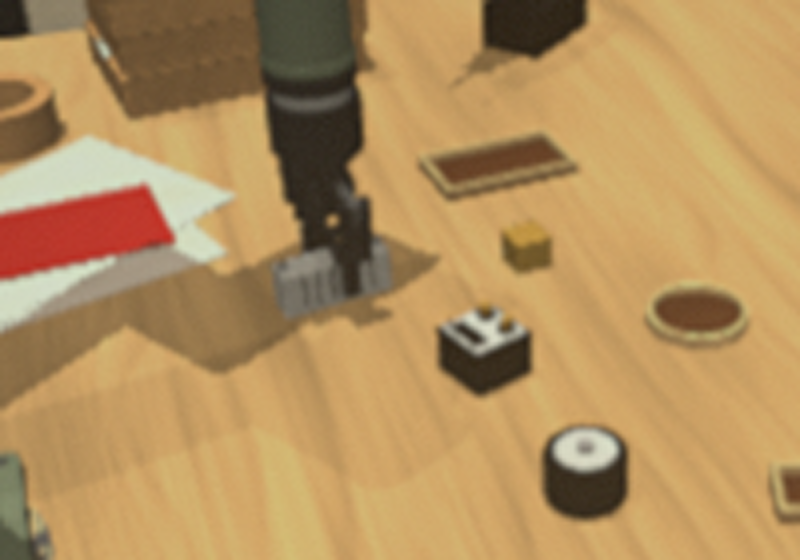

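The crop shows the fingers straddling the middle of the filter (around 330,270 in the crop). I'll close them.

Emit:
move_arm([
  [[0, 0, 0], [0, 0, 0], -0.6],
  [[0, 0, 0], [0, 0, 0], -1],
  [[0, 0, 0], [0, 0, 0], -1],
  [[0, 0, 0], [0, 0, 0], -1],
  [[0, 0, 0], [0, 0, 0], -1],
  [[0, 0, 0], [0, 0, 0], -1],
])

```text
t: 2.48
tool_pos: [0.3671, 0.2433, 0.012]
tool_rot: [-0.449, 0.449, 0.547, -0.545]
force: [-1.4, 0.0, 5.8]
width: 0.0274
```

Emit:
move_arm([
  [[0, 0, 0], [0, 0, 1], -1],
  [[0, 0, 0], [0, 0, 3.5], -1],
  [[0, 0, 0], [0, 0, 6.5], -1],
  [[0, 0, -2], [0.5, -0.7, 9], -1],
  [[0, 0, -5], [2.5, -3.3, 10], -1],
  [[0, 0, -9], [4.6, -6, 10], -1],
  [[0, 0, -13], [6.8, -8.9, 10], -1],
  [[0, 0, -17], [9, -11.9, 10], -1],
])

```text
t: 3.15
tool_pos: [0.4568, 0.1225, 0.1115]
tool_rot: [-0.525, 0.525, 0.474, -0.473]
force: [0.0, 1.2, -3.4]
width: 0.0271
```

Emit:
move_arm([
  [[0, 0, -3], [2.2, -2.9, 0], -1],
  [[0, 0, -6], [4.4, -5.8, 0], -1],
  [[0, 0, -9], [6.6, -8.7, 0], -1],
  [[0, 0, -12], [8.8, -11.6, 0], -1],
  [[0, 0, -13.5], [11, -14.5, 0], -1],
  [[0, 0, -13.5], [13.2, -17.4, 0], -1],
  [[0, 0, -13.5], [15.4, -20.2, 0], -1],
  [[0, 0, -13.5], [17.3, -22.8, 0], -1],
])

```text
t: 3.82
tool_pos: [0.6301, -0.1064, 0.1107]
tool_rot: [-0.577, 0.577, 0.409, -0.409]
force: [-0.0, 0.8, -2.1]
width: 0.0274
```

Run:
```python
from h import *
plan(658.5,-138.8,50,70.7)
```

```text
t 3.82 pos [ 630.1 -106.4  110.7] jaw yaw 70.7 zaxis [-0.944  0.331 -0.   ] yaxis [ 0.  0. -1.] w 27.4 F [-0.   0.8 -2.1] q [-11.  29.  90.   0.  60. -81.]
shift cm [ 2.84 -3.24 -6.07]
  turn -180.0 -> q6 est 96
  turn 0.0 -> q6 est -84
  turn 180.0 -> q6 est -264
```

Emit:
move_arm([
  [[0, 0, 0], [1.4, -1.6, -1], -1],
  [[0, 0, 0], [2.8, -3.2, -2.5], -1],
  [[0, 0, 0], [2.8, -3.2, -4.5], -1],
  [[0, 0, 0], [2.8, -3.2, -6.5], -1],
  [[0, 0, 0], [2.8, -3.2, -7.5], -1],
  [[0, 0, 0], [2.8, -3.2, -7.5], -1],
  [[0, 0, 0], [2.8, -3.2, -7.5], -1],
])

```text
t: 4.4
tool_pos: [0.657, -0.1362, 0.0356]
tool_rot: [0.577, -0.576, -0.409, 0.409]
force: [-0.5, 0.2, -1.8]
width: 0.0272
```

Run:
```python
from h import *
plan(658.5,-138.8,16,70.7)
c=arm.camera("side"); cv2.imwrite("pics/s2.png",cv2.resize(c["image"][130:270,250:450],None,fx=4,fy=4,interpolation=2))
c=arm.camera("top"); P=cloud(c)
m=(abs(P[...,0]-.6585)<.08)&(abs(P[...,1]+.139)<.08)&(P[...,2]>.055)&(P[...,2]<.075)
cv2.imwrite("pics/t2.png",cv2.resize(c["image"][80:190,220:370],None,fx=4,fy=4,interpolation=2)); print(m.sum(),rect(P[m]))
```

```text
t 4.40 pos [ 657.  -136.2   35.6] jaw yaw 70.7 zaxis [-0.944  0.33   0.001] yaxis [-0.001  0.    -1.   ] w 27.2 F [-0.5  0.2 -1.8] q [-13.  36.  90.   0.  54. -83.]
shift cm [ 0.15 -0.26 -1.96]
  turn -180.0 -> q6 est 96
  turn -0.0 -> q6 est -84
  turn 180.0 -> q6 est -264
0 c=(0.0,0.0) size 0.0x0.0 long-axis 0.0deg
```

View pics/s2.png

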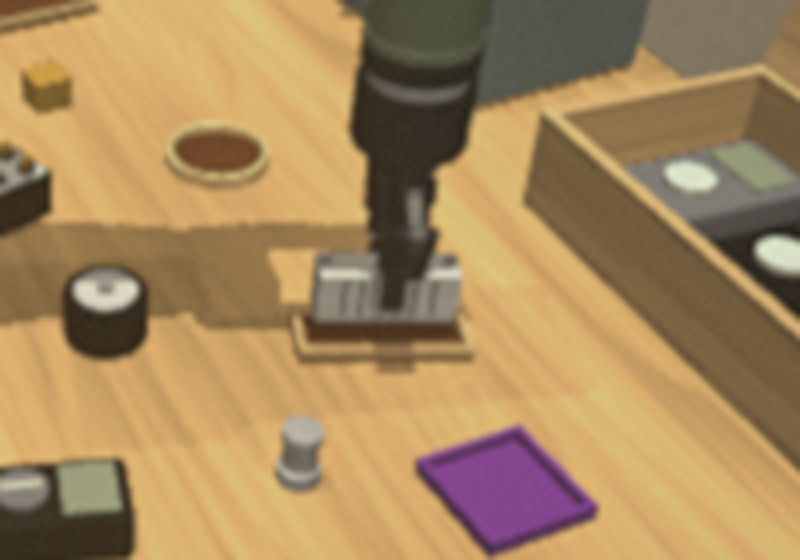

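View pics/t2.png

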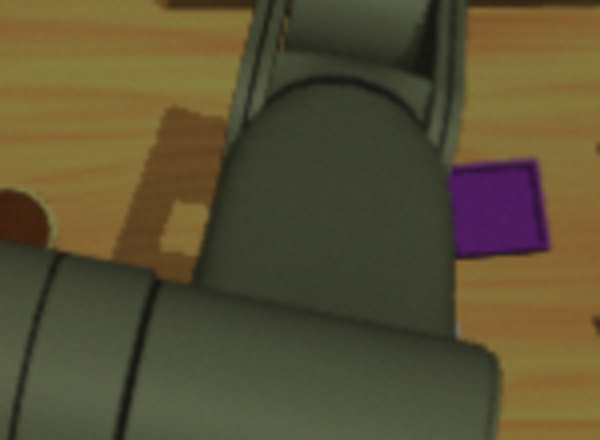

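The side view shows the filter centred along the pocket (390,330 in the crop); the arm hides it from above. I'll lower it now.

Emit:
move_arm([
  [[0, 0, 0], [0.15, -0.26, 0], -1],
  [[0, 0, 0], [0.15, -0.26, -0.6], -1],
  [[0, 0, 0], [0.15, -0.26, -1.2], -1],
  [[0, 0, 0], [0.15, -0.26, -1.6], -1],
  [[0, 0, 0], [0.15, -0.26, -1.9], -1],
  [[0, 0, 0], [0.15, -0.26, -1.95], -1],
  [[0, 0, 0], [0.15, -0.26, -1.95], -1],
  [[0, 0, 0], [0.15, -0.26, -1.95], -1],
])

```text
t: 5.17
tool_pos: [0.6586, -0.1389, 0.0162]
tool_rot: [0.577, -0.577, -0.409, 0.409]
force: [-1.2, 0.2, 0.2]
width: 0.0273
```

Run:
```python
from h import *
plan(658.5,-138.8,16,70.7)
```

```text
t 5.17 pos [ 658.6 -138.9   16.2] jaw yaw 70.7 zaxis [-0.944  0.33   0.   ] yaxis [-0.  0. -1.] w 27.3 F [-1.2  0.2  0.2] q [-13.  37.  90.   0.  52. -84.]
shift cm [-0.01  0.01 -0.02]
  turn -180.0 -> q6 est 96
  turn -0.0 -> q6 est -84
  turn 180.0 -> q6 est -264
```

Emit:
move_arm([
  [[0, 0, 0], [0, 0, 0], -0.2],
  [[0, 0, 0], [0, 0, 0], 0],
  [[0, 0, 0], [0, 0, 0], 0.1],
  [[0, 0, 0], [0, 0, 0.3], 0.1],
  [[0, 0, 0], [0, 0, 1.5], 0.1],
  [[0, 0, 0], [0, 0, 4], 0.1],
  [[0, 0, 0], [0, 0, 7.5], 0.5],
  [[0, 0, 10], [-2, 0.7, 10.5], 1],
])

```text
t: 5.83
tool_pos: [0.642, -0.133, 0.1237]
tool_rot: [-0.548, 0.551, 0.446, -0.444]
force: [1.1, -0.0, 1.1]
width: 0.0693
```

Run:
```python
from h import *
plan(475.8,-70.4,120,90)
c=arm.camera("side"); cv2.imwrite("pics/s3.png",cv2.resize(c["image"][130:270,250:450],None,fx=4,fy=4,interpolation=2))
```

```text
t 5.83 pos [ 642.  -133.   123.7] jaw yaw 78.0 zaxis [-0.978  0.208 -0.006] yaxis [ 0.006 -0.001 -1.   ] w 69.3 F [ 1.1 -0.   1.1] q [-13.  30.  87.  -0.  63. -91.]
shift cm [-16.62   6.26  -0.37]
  turn -168.0 -> q6 est 81
  turn 12.0 -> q6 est -99
  turn 192.0 -> q6 est -279
```

View pics/s3.png

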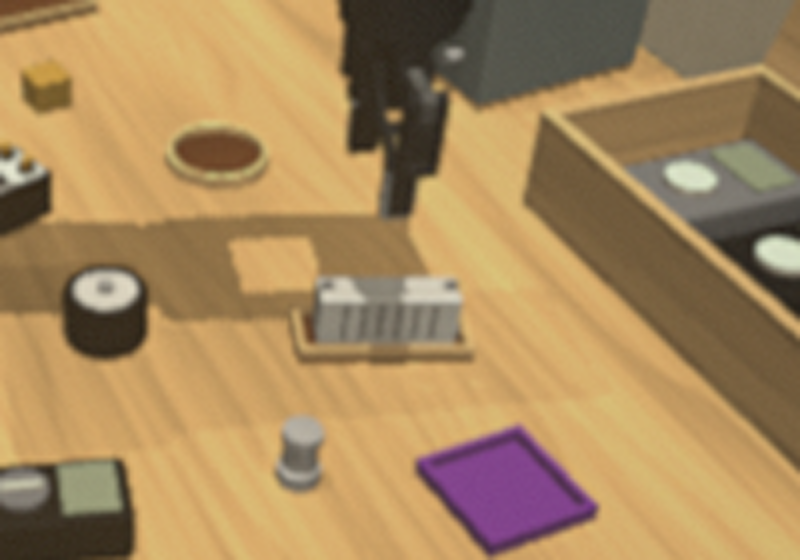

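The filter (390,310) sits flat in its cradle. The toroid is next.

Emit:
move_arm([
  [[0, 0, 0], [-3.5, 1.3, 0], 1],
  [[0, 0, 0], [-7, 2.6, 0], 1],
  [[0, 0, 0], [-10.5, 3.9, 0], 1],
  [[0, 0, 0], [-14, 5.2, 0], 1],
  [[0, 0, 0], [-16.6, 6.3, -1], 1],
  [[0, 0, 0], [-16.6, 6.3, -3], 1],
  [[0, 0, 0], [-16.6, 6.3, -4], 1],
  [[0, 0, 0], [-16.6, 6.3, -4], 1],
])

```text
t: 6.55
tool_pos: [0.4713, -0.0686, 0.0806]
tool_rot: [0.551, -0.549, -0.444, 0.445]
force: [-0.2, -0.6, -0.3]
width: 0.0854
```

Run:
```python
from h import *
plan(475.8,-70.4,12,77.3)
```

```text
t 6.55 pos [471.3 -68.6  80.6] jaw yaw 77.9 zaxis [-0.978  0.21   0.002] yaxis [-0.002  0.    -1.   ] w 85.4 F [-0.2 -0.6 -0.3] q [-10.  19. 114.   0.  47. -88.]
shift cm [ 0.45 -0.18 -6.86]
  turn -180.6 -> q6 est 93
  turn -0.6 -> q6 est -87
  turn 179.4 -> q6 est -267
```

Emit:
move_arm([
  [[0, 0, 0], [0.45, -0.18, 0], 1],
  [[0, 0, 0], [0.45, -0.18, -2], 1],
  [[0, 0, 0], [0.45, -0.18, -4], 1],
  [[0, 0, 0], [0.45, -0.18, -5.5], 1],
  [[0, 0, 0], [0.45, -0.18, -6.5], 1],
  [[0, 0, 0], [0.45, -0.18, -6.85], 1],
  [[0, 0, 0], [0.45, -0.18, -6.85], 1],
  [[0, 0, 0], [0.45, -0.18, -6.85], 0.7],
])

```text
t: 7.22
tool_pos: [0.4785, -0.0711, 0.0135]
tool_rot: [-0.55, 0.551, 0.445, -0.444]
force: [1.3, -0.6, -0.1]
width: 0.0756
```

Emit:
move_arm([
  [[0, 0, 0], [0, 0, 0], 0.4],
  [[0, 0, 0], [0, 0, 0], 0.2],
  [[0, 0, 0], [0, 0, 0], 0],
  [[0, 0, 0], [0, 0, 0], -0.5],
  [[0, 0, 0], [0, 0, 0], -1],
  [[0, 0, 0], [0, 0, 0], -1],
])

```text
t: 7.72
tool_pos: [0.4783, -0.0712, 0.0143]
tool_rot: [-0.549, 0.551, 0.445, -0.444]
force: [-1.1, -0.8, 5.7]
width: 0.0584
```

Run:
```python
from h import *
plan(641.5,106.5,60,77.3)
c=arm.camera("side"); cv2.imwrite("pics/s4.png",cv2.resize(c["image"][110:250,180:380],None,fx=4,fy=4,interpolation=2))
```

```text
t 7.72 pos [478.3 -71.2  14.3] jaw yaw 77.9 zaxis [-0.978  0.21  -0.003] yaxis [ 0.003 -0.001 -1.   ] w 58.4 F [-1.1 -0.8  5.7] q [-10.  25. 118.  -0.  38. -88.]
shift cm [16.32 17.77  4.57]
  turn -180.6 -> q6 est 111
  turn -0.6 -> q6 est -69
  turn 179.4 -> q6 est -249
```

View pics/s4.png

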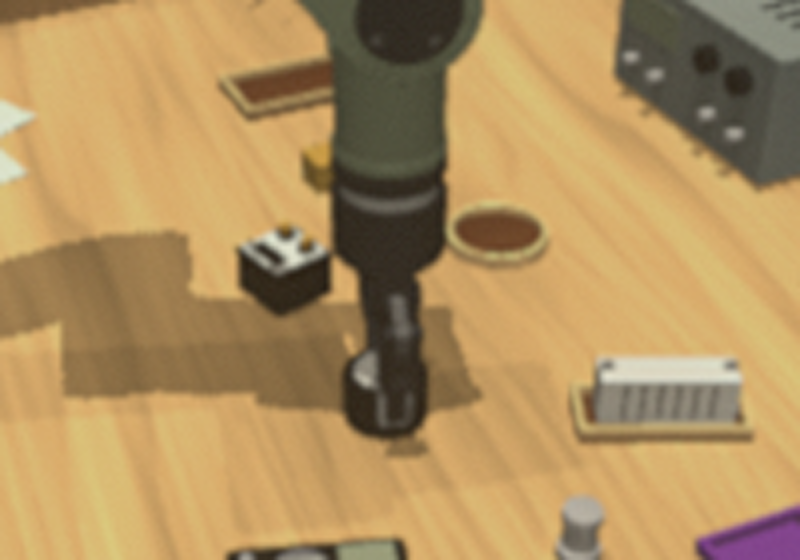

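The toroid is gripped across its middle (385,390 in the crop). I'll lift and carry it.

Emit:
move_arm([
  [[0, 0, 0], [0, 0, 0.5], -1],
  [[0, 0, 0], [0, 0, 2], -1],
  [[0, 0, 0], [0, 0, 4.5], -1],
  [[0, 0, 0], [0.5, 0.5, 6.5], -1],
  [[0, 0, 0], [2, 2.1, 7], -1],
  [[0, 0, 0], [4.5, 4.8, 7], -1],
  [[0, 0, 0], [7, 7.5, 7], -1],
  [[0, 0, 0], [9.5, 10.2, 7], -1],
])

```text
t: 8.43
tool_pos: [0.5726, 0.0323, 0.0831]
tool_rot: [0.55, -0.55, -0.444, 0.444]
force: [0.1, -1.1, -4.8]
width: 0.0578
```

Emit:
move_arm([
  [[0, 0, 0], [2.3, 2.5, 0], -1],
  [[0, 0, 0], [4.6, 4.9, 0], -1],
  [[0, 0, 0], [6.2, 6.7, 0], -1],
  [[0, 0, 0], [6.9, 7.4, -1], -1],
  [[0, 0, 0], [6.9, 7.4, -3], -1],
  [[0, 0, 0], [6.9, 7.4, -4], -1],
  [[0, 0, 0], [6.9, 7.4, -4], -1],
  [[0, 0, 0], [6.9, 7.4, -4], -1],
])

```text
t: 9.1
tool_pos: [0.6397, 0.1044, 0.0416]
tool_rot: [0.551, -0.55, -0.443, 0.445]
force: [-0.6, 0.2, -4.4]
width: 0.0578
```

Run:
```python
from h import *
plan(643.5,106,18,77.3)
c=arm.camera("side"); cv2.imwrite("pics/s5.png",cv2.resize(c["image"][80:220,200:400],None,fx=4,fy=4,interpolation=2))
```

```text
t 9.10 pos [639.7 104.4  41.6] jaw yaw 77.8 zaxis [-0.978  0.211  0.003] yaxis [-0.004 -0.001 -1.   ] w 57.8 F [-0.6  0.2 -4.4] q [  8.  34.  93.  -0.  53. -70.]
shift cm [ 0.38  0.16 -2.36]
  turn -180.5 -> q6 est 111
  turn -0.5 -> q6 est -69
  turn 179.5 -> q6 est -249
```

View pics/s5.png

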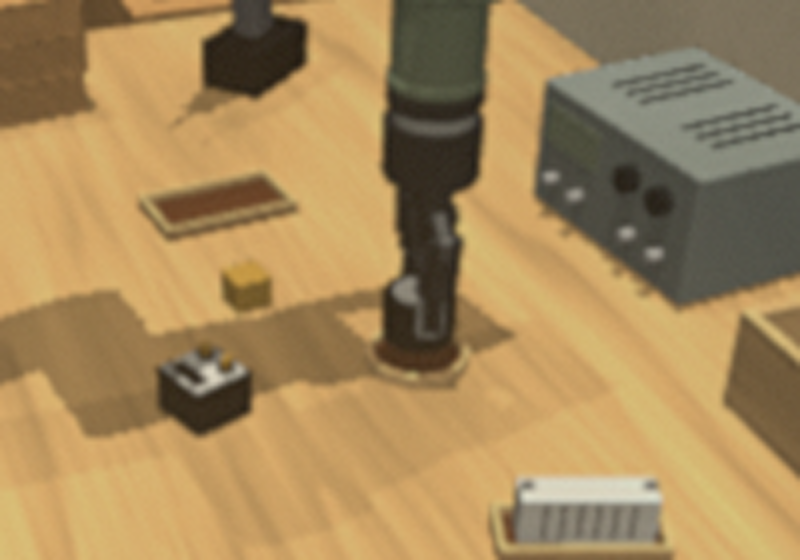

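Emit:
move_arm([
  [[0, 0, 0], [0.35, 0.15, 0], -1],
  [[0, 0, 0], [0.35, 0.15, -0.6], -1],
  [[0, 0, 0], [0.35, 0.15, -1.2], -1],
  [[0, 0, 0], [0.35, 0.15, -1.7], -1],
  [[0, 0, 0], [0.35, 0.15, -2.1], -1],
  [[0, 0, 0], [0.35, 0.15, -2.35], -1],
  [[0, 0, 0], [0.35, 0.15, -2.35], -1],
  [[0, 0, 0], [0.35, 0.15, -2.35], -1],
])

```text
t: 9.82
tool_pos: [0.6448, 0.1068, 0.0191]
tool_rot: [0.55, -0.55, -0.444, 0.444]
force: [-0.4, -0.2, -4.5]
width: 0.0579
```

Run:
```python
from h import *
plan(643.5,106,18,77.3)
```

```text
t 9.82 pos [644.8 106.8  19.1] jaw yaw 77.9 zaxis [-0.978  0.21  -0.   ] yaxis [ 0.  0. -1.] w 57.9 F [-0.4 -0.2 -4.5] q [  8.  36.  93.   0.  51. -69.]
shift cm [-0.13 -0.08 -0.11]
  turn -180.6 -> q6 est 111
  turn -0.6 -> q6 est -69
  turn 179.4 -> q6 est -249
```

Emit:
move_arm([
  [[0, 0, 0], [-0.1, 0, -0.08], -1],
  [[0, 0, 0], [-0.1, 0, -0.16], -1],
  [[0, 0, 0], [-0.1, 0, -0.16], -1],
  [[0, 0, 0], [-0.1, 0, -0.16], -1],
])

```text
t: 10.15
tool_pos: [0.644, 0.1068, 0.0183]
tool_rot: [-0.55, 0.55, 0.445, -0.444]
force: [-1.5, -0.6, 0.8]
width: 0.0582
```

Contact. Release, then rise.

Emit:
move_arm([
  [[0, 0, 0], [0, 0, 0], 0.5],
  [[0, 0, 0], [0, 0, 0], 0.8],
  [[0, 0, 0], [0, 0, 0], 1],
  [[0, 0, 0], [0, 0, 0.2], 1],
  [[0, 0, 0], [0, 0, 1.5], 1],
  [[0, 0, 0], [0, 0, 4], 1],
  [[0, 0, 0], [0, 0, 7.5], 1],
  [[0, 0, 0], [-3, 0, 9.5], 1],
])

```text
t: 10.82
tool_pos: [0.6199, 0.107, 0.1161]
tool_rot: [-0.548, 0.552, 0.448, -0.441]
force: [0.7, -0.7, 1.7]
width: 0.0854
```

Run:
```python
from h import *
plan(453.8,96.5,120,110)
c=arm.camera("side"); cv2.imwrite("pics/s6.png",cv2.resize(c["image"][80:220,200:400],None,fx=4,fy=4,interpolation=2))
```

```text
t 10.82 pos [619.9 107.  116.1] jaw yaw 77.8 zaxis [-0.977  0.211 -0.011] yaxis [ 0.011  0.001 -1.   ] w 85.4 F [ 0.7 -0.7  1.7] q [  9.  28.  92.  -0.  60. -69.]
shift cm [-16.61  -1.05   0.39]
  turn -147.8 -> q6 est 81
  turn 32.2 -> q6 est -99
```

View pics/s6.png

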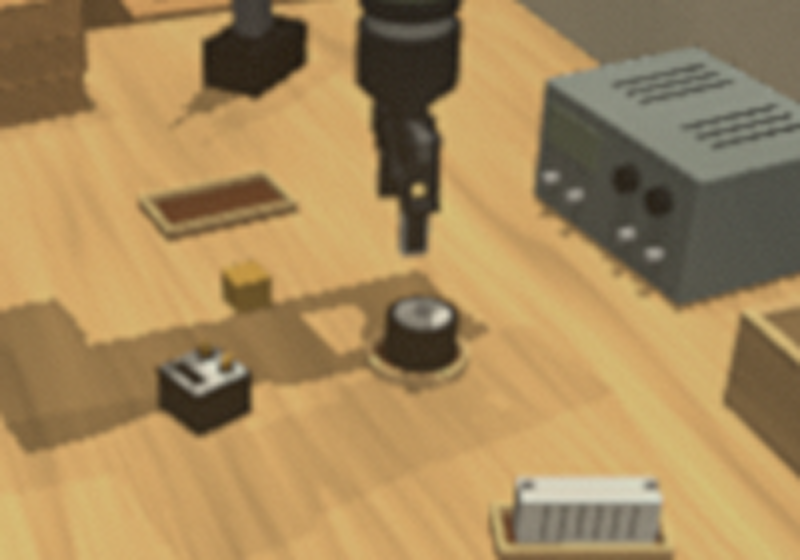

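Toroid (420,335) is seated in its round cradle. The postbox is next, with the jaw yaw at 20° to keep joint 6 in range.

Emit:
move_arm([
  [[0, 0, -7], [-3, -0.2, 0], 1],
  [[0, 0, -14], [-6.5, -0.4, 0], 1],
  [[0, 0, -21], [-10, -0.6, 0], 1],
  [[0, 0, -28], [-13.5, -0.9, 0], 1],
  [[0, 0, -35], [-16.1, -1, 0], 1],
  [[0, 0, -42], [-16.6, -1.05, 0], 1],
  [[0, 0, -49], [-16.6, -1.05, 0], 1],
  [[0, 0, -56], [-16.6, -1.05, 0], 1],
])

```text
t: 11.53
tool_pos: [0.4471, 0.0962, 0.113]
tool_rot: [0.695, -0.695, -0.132, 0.132]
force: [0.5, -0.0, 0.5]
width: 0.0855
```

Emit:
move_arm([
  [[0, 0, -2], [0, 0, -1], 1],
  [[0, 0, -2], [0, 0, -2], 1],
  [[0, 0, -2], [0, 0, -2], 1],
])

```text
t: 11.78
tool_pos: [0.4465, 0.096, 0.0914]
tool_rot: [-0.696, 0.696, 0.121, -0.123]
force: [-0.5, 0.1, 0.1]
width: 0.0852
```

Run:
```python
from h import *
plan(453.8,96.5,12,19.8)
```

```text
t 11.78 pos [446.5  96.   91.4] jaw yaw 19.9 zaxis [-0.34  0.94  0.  ] yaxis [-0.003 -0.001 -1.   ] w 85.2 F [-0.5  0.1  0.1] q [ 11.  16. 116.   0.  48.  -9.]
shift cm [ 0.73  0.05 -7.94]
  turn -180.1 -> q6 est 171
  turn -0.1 -> q6 est -9
  turn 179.9 -> q6 est -189
```

Emit:
move_arm([
  [[0, 0, 0], [0.6, 0.05, 0], 1],
  [[0, 0, 0], [0.6, 0.05, -1], 1],
  [[0, 0, 0], [0.6, 0.05, -2], 1],
  [[0, 0, 0], [0.6, 0.05, -2], 1],
])

```text
t: 12.12
tool_pos: [0.4536, 0.0967, 0.0719]
tool_rot: [-0.696, 0.696, 0.121, -0.123]
force: [-0.2, 0.0, 0.1]
width: 0.0854
```

Run:
```python
from h import *
plan(453.8,96.5,12,19.8)
c=arm.camera("side"); cv2.imwrite("pics/s7.png",cv2.resize(c["image"][100:240,150:350],None,fx=4,fy=4,interpolation=2))
```

```text
t 12.12 pos [453.6  96.7  71.9] jaw yaw 19.9 zaxis [-0.34  0.94  0.  ] yaxis [-0.002 -0.    -1.   ] w 85.4 F [-0.2  0.   0.1] q [ 11.  18. 116.   0.  45.  -9.]
shift cm [ 0.02 -0.02 -5.99]
  turn -180.1 -> q6 est 171
  turn -0.1 -> q6 est -9
  turn 179.9 -> q6 est -189
```

View pics/s7.png

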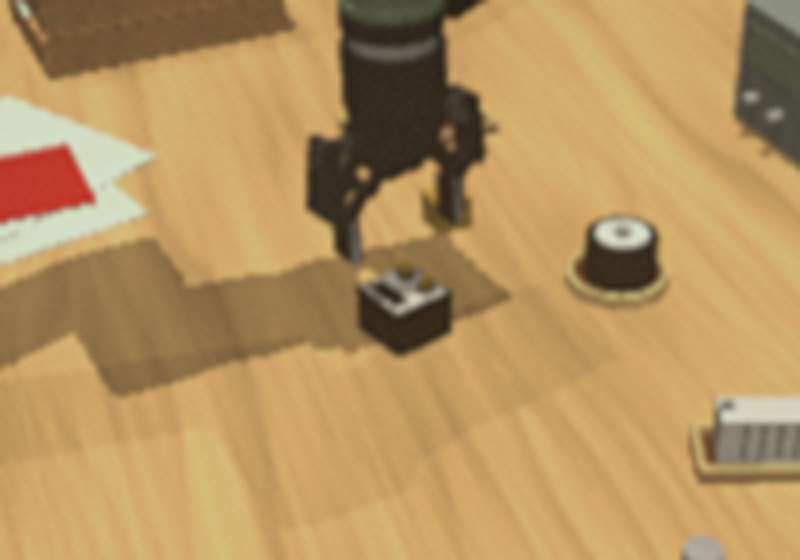

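The fingers stand square over the postbox (405,310 in the crop), spread to either side of it. I'll descend and grip.

Emit:
move_arm([
  [[0, 0, 0], [0, 0, -1.5], 1],
  [[0, 0, 0], [0, 0, -3], 1],
  [[0, 0, 0], [0, 0, -4.5], 1],
  [[0, 0, 0], [0, 0, -5.6], 1],
  [[0, 0, 0], [0, 0, -6.1], 1],
  [[0, 0, 0], [0, 0, -6.1], 1],
  [[0, 0, 0], [0, 0, -6.1], 0.6],
  [[0, 0, 0], [0, 0, -6.1], 0.3],
])

```text
t: 12.83
tool_pos: [0.4547, 0.0969, 0.0125]
tool_rot: [0.697, -0.696, -0.123, 0.121]
force: [1.0, -0.3, 0.1]
width: 0.0635
```

Emit:
move_arm([
  [[0, 0, 0], [0, 0, 0], 0],
  [[0, 0, 0], [0, 0, 0], -0.3],
  [[0, 0, 0], [0, 0, 0], -0.7],
  [[0, 0, 0], [0, 0, 0], -1],
  [[0, 0, 0], [0, 0, 0], -1],
  [[0, 0, 0], [0, 0, 0], -1],
])

```text
t: 13.33
tool_pos: [0.4546, 0.0969, 0.0127]
tool_rot: [0.697, -0.696, -0.123, 0.121]
force: [-0.7, -0.7, 6.4]
width: 0.0529
```

Run:
```python
from h import *
plan(539,-425,60,18.5)
```

```text
t 13.33 pos [454.6  96.9  12.7] jaw yaw 19.9 zaxis [-0.34  0.94 -0.  ] yaxis [ 0.002  0.    -1.   ] w 52.9 F [-0.7 -0.7  6.4] q [ 11.  24. 120.   0.  36.  -9.]
shift cm [  8.44 -52.19   4.73]
  turn -181.4 -> q6 est 122
  turn -1.4 -> q6 est -58
  turn 178.6 -> q6 est -238
```

Emit:
move_arm([
  [[0, 0, 0], [0, 0, 0.5], -1],
  [[0, 0, 0], [0, 0, 2.5], -1],
  [[0, 0, 0], [0, 0, 5.5], -1],
  [[0, 0, 0], [0.2, -0.8, 8.5], -1],
  [[0, 0, 0], [0.6, -3, 10], -1],
  [[0, 0, 0], [1.1, -6.5, 10], -1],
  [[0, 0, 0], [1.6, -10, 10], -1],
  [[0, 0, 0], [2.2, -13.5, 10], -1],
])

```text
t: 14.0
tool_pos: [0.4755, -0.0394, 0.1124]
tool_rot: [-0.696, 0.697, 0.123, -0.122]
force: [0.7, -0.4, -2.4]
width: 0.053
```

Emit:
move_arm([
  [[0, 0, 0], [0.6, -3.5, 0], -1],
  [[0, 0, 0], [1.1, -7, 0], -1],
  [[0, 0, 0], [1.7, -10.5, 0], -1],
  [[0, 0, 0], [2.3, -14, 0], -1],
  [[0, 0, 0], [2.8, -17.5, 0], -1],
  [[0, 0, 0], [3.4, -21, 0], -1],
  [[0, 0, 0], [4, -24.5, 0], -1],
  [[0, 0, 0], [4.5, -28, 0], -1],
])

```text
t: 14.67
tool_pos: [0.5205, -0.3199, 0.1117]
tool_rot: [0.697, -0.696, -0.122, 0.122]
force: [1.6, -0.0, -2.3]
width: 0.053
```

Run:
```python
from h import *
plan(539,-425,50,18.5)
```

```text
t 14.67 pos [ 520.5 -319.9  111.7] jaw yaw 19.9 zaxis [-0.34   0.941  0.   ] yaxis [-0.  0. -1.] w 53.0 F [ 1.6 -0.  -2.3] q [-33.  27.  94.   0.  59. -53.]
shift cm [  1.85 -10.51  -6.17]
  turn -181.4 -> q6 est 122
  turn -1.4 -> q6 est -58
  turn 178.6 -> q6 est -238
```

Emit:
move_arm([
  [[0, 0, -0.5], [0.6, -3.3, 0], -1],
  [[0, 0, -1], [1.2, -6.6, 0], -1],
  [[0, 0, -1], [1.6, -9.3, 0], -1],
  [[0, 0, -1], [1.8, -10.3, -1], -1],
  [[0, 0, -1], [1.8, -10.3, -3.5], -1],
  [[0, 0, -1], [1.8, -10.3, -6], -1],
  [[0, 0, -1], [1.8, -10.3, -7.2], -1],
  [[0, 0, -1], [1.8, -10.3, -7.2], -1],
])

```text
t: 15.33
tool_pos: [0.5364, -0.4188, 0.0355]
tool_rot: [0.7, -0.695, -0.114, 0.118]
force: [-0.8, 0.5, -1.5]
width: 0.0527
```

Run:
```python
from h import *
plan(539,-425,17,18.5)
c=arm.camera("side"); cv2.imwrite("pics/s8.png",cv2.resize(c["image"][220:360,270:470],None,fx=4,fy=4,interpolation=2))
```

```text
t 15.33 pos [ 536.4 -418.8   35.5] jaw yaw 18.9 zaxis [-0.324  0.946  0.008] yaxis [-0.007  0.006 -1.   ] w 52.7 F [-0.8  0.5 -1.5] q [-39.  37.  88.   0.  56. -58.]
shift cm [ 0.26 -0.62 -1.85]
  turn -180.4 -> q6 est 122
  turn -0.4 -> q6 est -58
  turn 179.6 -> q6 est -238
```

View pics/s8.png

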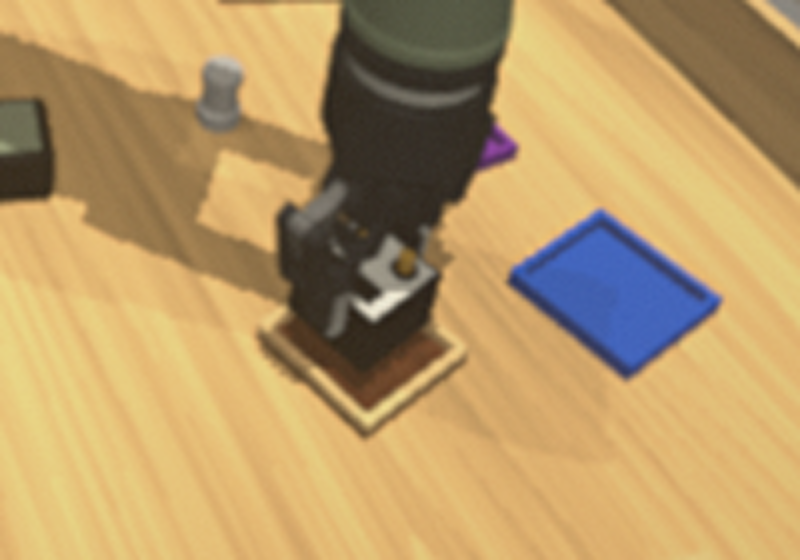

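The postbox is over its brown pocket (365,360 in the crop), and the blue look-alike is off to the right. I'll correct xy and lower.

Emit:
move_arm([
  [[0, 0, 0], [0.2, -0.4, 0], -1],
  [[0, 0, 0], [0.2, -0.5, -0.5], -1],
  [[0, 0, 0], [0.2, -0.5, -1], -1],
  [[0, 0, 0], [0.2, -0.5, -1.5], -1],
  [[0, 0, 0], [0.2, -0.5, -1.7], -1],
  [[0, 0, 0], [0.2, -0.5, -1.7], -1],
])

```text
t: 15.88
tool_pos: [0.5404, -0.4259, 0.022]
tool_rot: [0.698, -0.697, -0.116, 0.116]
force: [-0.5, 0.1, -1.9]
width: 0.0528
```

Run:
```python
from h import *
plan(539,-424.5,17,18.5)
```

```text
t 15.88 pos [ 540.4 -425.9   22. ] jaw yaw 18.9 zaxis [-0.324  0.946  0.001] yaxis [-0.001  0.001 -1.   ] w 52.8 F [-0.5  0.1 -1.9] q [-39.  38.  88.   0.  54. -58.]
shift cm [-0.14  0.14 -0.5 ]
  turn -180.4 -> q6 est 122
  turn -0.4 -> q6 est -58
  turn 179.6 -> q6 est -238
```

Emit:
move_arm([
  [[0, 0, 0], [-0.1, 0.1, -0.2], -1],
  [[0, 0, 0], [-0.1, 0.1, -0.4], -1],
  [[0, 0, 0], [-0.1, 0.1, -0.5], -1],
  [[0, 0, 0], [-0.1, 0.1, -0.5], -1],
])

```text
t: 16.22
tool_pos: [0.5396, -0.4251, 0.0173]
tool_rot: [0.698, -0.697, -0.116, 0.116]
force: [0.7, 0.6, -2.6]
width: 0.0528
```

Emit:
move_arm([
  [[0, 0, 0], [0, 0, -0.08], -1],
  [[0, 0, 0], [0, 0, -0.12], -1],
  [[0, 0, 0], [0, 0, -0.12], -1],
])

```text
t: 16.47
tool_pos: [0.5399, -0.4254, 0.0169]
tool_rot: [-0.697, 0.698, 0.116, -0.116]
force: [-0.3, 1.1, 0.8]
width: 0.0529
```

Emit:
move_arm([
  [[0, 0, 0], [0, 0, 0], 0.4],
  [[0, 0, 0], [0, 0, 0], 0.6],
  [[0, 0, 0], [0, 0, 0], 0.7],
  [[0, 0, 0], [0, 0, 0.2], 0.7],
  [[0, 0, 0], [0, 0, 1.5], 0.7],
  [[0, 0, 0], [0, 0, 4.5], 0.7],
  [[0, 0, 0], [0, 0, 8], 1],
  [[0, 0, 7], [-2, 2, 10.5], 1],
])

```text
t: 17.13
tool_pos: [0.5235, -0.4089, 0.1252]
tool_rot: [-0.686, 0.692, 0.161, -0.157]
force: [1.1, -0.4, 1.0]
width: 0.0855
```

Run:
```python
from h import *
plan(373,-237.3,120,76.2)
c=arm.camera("side"); cv2.imwrite("pics/s9.png",cv2.resize(c["image"][220:360,270:470],None,fx=4,fy=4,interpolation=2))
```

```text
t 17.13 pos [ 523.5 -408.9  125.2] jaw yaw 26.0 zaxis [-0.438  0.899 -0.009] yaxis [ 0.008 -0.006 -1.   ] w 85.5 F [ 1.1 -0.4  1. ] q [-39.  30.  86.  -0.  63. -65.]
shift cm [-15.05  17.16  -0.52]
  turn -129.8 -> q6 est 70
  turn 50.2 -> q6 est -110
```

View pics/s9.png

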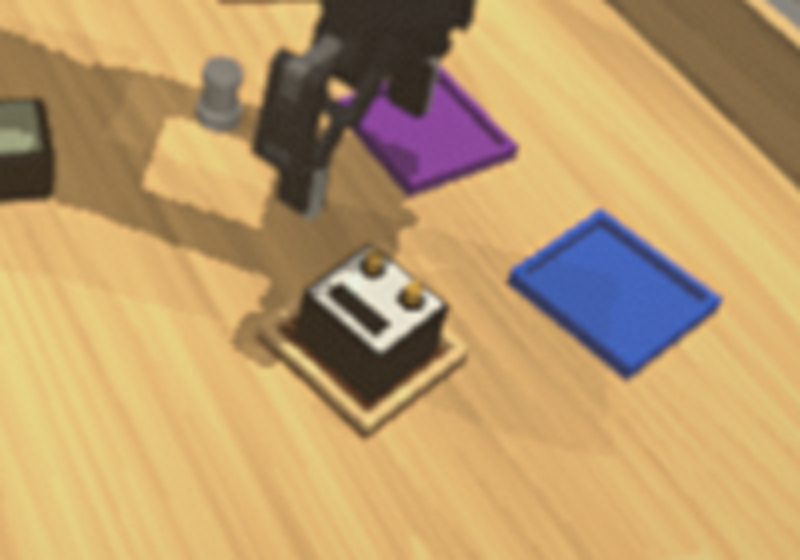

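The postbox (370,325) is seated inside its rim. The meter is last.

Emit:
move_arm([
  [[0, 0, 7], [-2.1, 2.4, 0], 1],
  [[0, 0, 14], [-4.6, 5.2, 0], 1],
  [[0, 0, 21], [-7.1, 8, 0], 1],
  [[0, 0, 28], [-9.5, 10.8, 0], 1],
  [[0, 0, 35], [-12, 13.6, 0], 1],
  [[0, 0, 42], [-14, 16, 0], 1],
  [[0, 0, 49], [-15, 17.1, 0], 1],
  [[0, 0, 50], [-15, 17.1, 0], 1],
])

```text
t: 17.85
tool_pos: [0.3669, -0.2316, 0.1221]
tool_rot: [0.558, -0.556, -0.436, 0.436]
force: [0.2, 0.7, 0.4]
width: 0.0852
```

Emit:
move_arm([
  [[0, 0, 0], [0, 0, -1], 1],
  [[0, 0, 0], [0, 0, -2], 1],
  [[0, 0, 0], [0, 0, -2], 1],
  [[0, 0, 0], [0, 0, -2], 1],
])

```text
t: 18.18
tool_pos: [0.3705, -0.2349, 0.1017]
tool_rot: [-0.558, 0.558, 0.434, -0.434]
force: [-0.1, 0.5, -0.3]
width: 0.0854
```

Run:
```python
from h import *
plan(373,-237.3,12,76.2)
```

```text
t 18.18 pos [ 370.5 -234.9  101.7] jaw yaw 75.8 zaxis [-0.969  0.245 -0.001] yaxis [ 0. -0. -1.] w 85.4 F [-0.1  0.5 -0.3] q [ -34.   14.  118.    0.   49. -110.]
shift cm [ 0.25 -0.24 -8.97]
  turn -179.6 -> q6 est 70
  turn 0.4 -> q6 est -110
  turn 180.4 -> q6 est -290
```

Emit:
move_arm([
  [[0, 0, 0], [0.2, -0.2, -1], 1],
  [[0, 0, 0], [0.2, -0.2, -3], 1],
  [[0, 0, 0], [0.2, -0.2, -5], 1],
  [[0, 0, 0], [0.2, -0.2, -7], 1],
  [[0, 0, 0], [0.2, -0.2, -8.4], 1],
  [[0, 0, 0], [0.2, -0.2, -9], 1],
  [[0, 0, 0], [0.2, -0.2, -9], 1],
  [[0, 0, 0], [0.2, -0.2, -9], 0.5],
])

```text
t: 18.85
tool_pos: [0.3726, -0.2369, 0.0119]
tool_rot: [-0.557, 0.558, 0.435, -0.434]
force: [0.8, 0.9, -0.0]
width: 0.0755
```

Emit:
move_arm([
  [[0, 0, 0], [0, 0, 0], 0.3],
  [[0, 0, 0], [0, 0, 0], 0],
  [[0, 0, 0], [0, 0, 0], -0.5],
  [[0, 0, 0], [0, 0, 0], -1],
  [[0, 0, 0], [0, 0, 0], -1],
  [[0, 0, 0], [0, 0, 0], -1],
])

```text
t: 19.35
tool_pos: [0.3727, -0.237, 0.0127]
tool_rot: [-0.557, 0.559, 0.435, -0.434]
force: [-1.0, 0.2, 5.5]
width: 0.051
```

Run:
```python
from h import *
plan(566.5,414.3,112,95.5)
c=arm.camera("side"); cv2.imwrite("pics/s10.png",cv2.resize(c["image"][180:320,170:370],None,fx=4,fy=4,interpolation=2))
```

```text
t 19.35 pos [ 372.7 -237.    12.7] jaw yaw 75.9 zaxis [-0.97   0.244 -0.003] yaxis [ 0.003 -0.002 -1.   ] w 51.0 F [-1.   0.2  5.5] q [ -34.   22.  123.   -0.   35. -110.]
shift cm [19.38 65.13  9.93]
  turn -160.4 -> q6 est 119
  turn 19.6 -> q6 est -61
  turn 199.6 -> q6 est -241
```

View pics/s10.png

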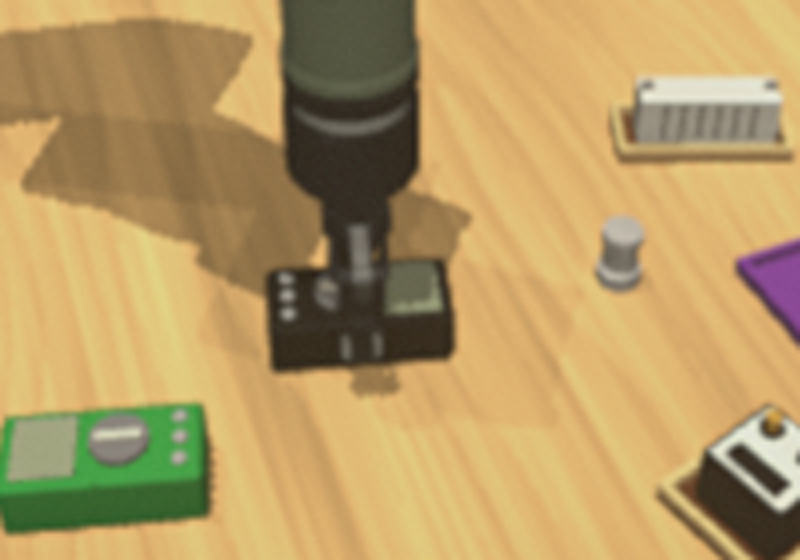

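The meter is held at mid-length (360,310). I'll carry it over to its cradle.

Emit:
move_arm([
  [[0, 0, 0], [0, 0, 0.5], -1],
  [[0, 0, 0], [0, 0, 2.5], -1],
  [[0, 0, 0], [0, 0, 5.5], -1],
  [[0, 0, 0], [0.2, 0.7, 8.5], -1],
  [[0, 0, 0], [0.9, 3, 10], -1],
  [[0, 0, 1], [1.8, 6.2, 10], -1],
  [[0, 0, 2], [2.8, 9.5, 10], -1],
  [[0, 0, 3], [3.8, 12.8, 10], -1],
])

```text
t: 20.07
tool_pos: [0.4095, -0.1069, 0.1121]
tool_rot: [-0.546, 0.546, 0.449, -0.449]
force: [1.3, 0.6, -3.6]
width: 0.051
```

Emit:
move_arm([
  [[0, 0, 1], [1, 3.4, 0], -1],
  [[0, 0, 2], [2, 6.8, 0], -1],
  [[0, 0, 3], [3, 10.2, 0], -1],
  [[0, 0, 4], [4, 13.6, 0], -1],
  [[0, 0, 5], [5, 17, 0], -1],
  [[0, 0, 6], [6.1, 20.4, 0], -1],
  [[0, 0, 7], [7.1, 23.8, 0], -1],
  [[0, 0, 8], [8.1, 27.2, 0], -1],
])

```text
t: 20.73
tool_pos: [0.4903, 0.1655, 0.1114]
tool_rot: [0.513, -0.513, -0.486, 0.487]
force: [0.7, -0.9, -2.9]
width: 0.0506
```

Run:
```python
from h import *
plan(566.5,414.3,112,95.5)
```

```text
t 20.73 pos [490.3 165.5 111.4] jaw yaw 86.9 zaxis [-0.999  0.053  0.001] yaxis [-0.001 -0.    -1.   ] w 50.6 F [ 0.7 -0.9 -2.9] q [ 17.  19. 107.   0.  54. -70.]
shift cm [ 7.62 24.88  0.06]
  turn -171.4 -> q6 est 119
  turn 8.6 -> q6 est -61
  turn 188.6 -> q6 est -241
```

Emit:
move_arm([
  [[0, 0, 1.5], [1, 3.3, 0], -1],
  [[0, 0, 3], [2, 6.6, 0], -1],
  [[0, 0, 4.5], [3, 10, 0], -1],
  [[0, 0, 6], [4.1, 13.4, 0], -1],
  [[0, 0, 7.5], [5.1, 16.8, 0], -1],
  [[0, 0, 8.6], [6.2, 20.2, 0], -1],
  [[0, 0, 8.6], [7.1, 23.1, 0], -1],
  [[0, 0, 8.6], [7.5, 24.4, 0], -1],
])

```text
t: 21.4
tool_pos: [0.566, 0.4117, 0.1108]
tool_rot: [-0.475, 0.475, 0.524, -0.523]
force: [-0.7, -0.6, -3.8]
width: 0.051
```

Emit:
move_arm([
  [[0, 0, 0], [0, 0, -1.5], -1],
  [[0, 0, 0], [0, 0, -4], -1],
  [[0, 0, 0], [0, 0, -6.5], -1],
  [[0, 0, 0], [0, 0, -7], -1],
  [[0, 0, 0], [0, 0, -7], -1],
])

```text
t: 21.82
tool_pos: [0.5639, 0.4065, 0.0387]
tool_rot: [0.476, -0.475, -0.521, 0.526]
force: [-0.3, 0.1, -3.7]
width: 0.0508
```

Run:
```python
from h import *
plan(566.5,414.3,16.7,95.5)
c=arm.camera("side"); cv2.imwrite("pics/s11.png",cv2.resize(c["image"][70:210,150:350],None,fx=4,fy=4,interpolation=2))
```

```text
t 21.82 pos [563.9 406.5  38.7] jaw yaw 95.5 zaxis [-0.995 -0.095  0.006] yaxis [-0.005 -0.004 -1.   ] w 50.8 F [-0.3  0.1 -3.7] q [ 35.  38.  86.   0.  57. -61.]
shift cm [ 0.26  0.78 -2.2 ]
  turn -180.0 -> q6 est 120
  turn 0.0 -> q6 est -60
  turn 180.0 -> q6 est -240
```

View pics/s11.png

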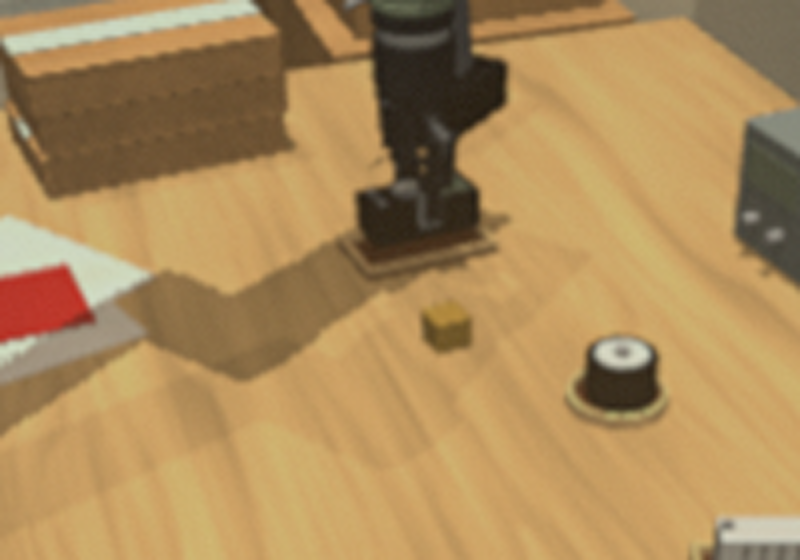

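Emit:
move_arm([
  [[0, 0, 0], [0.2, 0.4, 0], -1],
  [[0, 0, 0], [0.2, 0.5, -0.5], -1],
  [[0, 0, 0], [0.2, 0.5, -1], -1],
  [[0, 0, 0], [0.2, 0.5, -1.2], -1],
  [[0, 0, 0], [0.2, 0.5, -1.2], -1],
])

```text
t: 22.28
tool_pos: [0.5674, 0.4124, 0.029]
tool_rot: [0.476, -0.475, -0.523, 0.524]
force: [0.2, 0.2, -3.6]
width: 0.0508
```

Run:
```python
from h import *
plan(566.5,414.3,16.7,95.5)
```

```text
t 22.28 pos [567.4 412.4  29. ] jaw yaw 95.5 zaxis [-0.995 -0.095  0.001] yaxis [-0.001 -0.001 -1.   ] w 50.8 F [ 0.2  0.2 -3.6] q [ 35.  39.  85.   0.  56. -60.]
shift cm [-0.09  0.19 -1.23]
  turn -180.0 -> q6 est 120
  turn 0.0 -> q6 est -60
  turn 180.0 -> q6 est -240
```

Emit:
move_arm([
  [[0, 0, 0], [-0.1, 0.1, -0.4], -1],
  [[0, 0, 0], [-0.1, 0.1, -0.8], -1],
  [[0, 0, 0], [-0.1, 0.1, -1.1], -1],
  [[0, 0, 0], [-0.1, 0.1, -1.2], -1],
  [[0, 0, 0], [-0.1, 0.1, -1.2], -1],
  [[0, 0, 0], [-0.1, 0.1, -1.2], -1],
])

```text
t: 22.78
tool_pos: [0.5669, 0.4138, 0.0174]
tool_rot: [-0.476, 0.476, 0.523, -0.523]
force: [0.0, 0.2, -3.6]
width: 0.0505
```

Emit:
move_arm([
  [[0, 0, 0], [0, 0, -0.06], -1],
  [[0, 0, 0], [0, 0, -0.1], -1],
  [[0, 0, 0], [0, 0, -0.14], -1],
  [[0, 0, 0], [0, 0, -0.14], -1],
])

```text
t: 23.12
tool_pos: [0.567, 0.4138, 0.0168]
tool_rot: [-0.475, 0.476, 0.524, -0.523]
force: [-1.0, -1.1, 1.1]
width: 0.0513
```

Contact. Release, rise, and swing back to the start side so the top view is clear.

Emit:
move_arm([
  [[0, 0, 0], [0, 0, 0], 0.4],
  [[0, 0, 0], [0, 0, 0], 0.6],
  [[0, 0, 0], [0, 0, 0], 0.7],
  [[0, 0, 0], [0, 0, 0.2], 0.7],
  [[0, 0, 0], [0, 0, 1.5], 0.7],
  [[0, 0, 0], [0, 0, 4.5], 0.7],
  [[0, 0, 0], [0, 0, 8], 0.7],
  [[0, 0, 0], [0, 0, 11.5], 0.7],
])

```text
t: 23.78
tool_pos: [0.5666, 0.4136, 0.1328]
tool_rot: [0.476, -0.475, -0.523, 0.523]
force: [1.0, 0.6, -0.1]
width: 0.0725
```

Emit:
move_arm([
  [[0, 0, 0], [-3.5, 0, 1], 1],
  [[0, 0, 0], [-7, 0, 2], 1],
  [[0, 0, 0], [-10.5, 0, 3], 1],
  [[0, 0, 0], [-14, 0, 4], 1],
  [[0, 0, 0], [-17.5, 0, 5], 1],
  [[0, 0, 0], [-21, 0, 6], 1],
  [[0, 0, 0], [-24, 0, 6], 1],
  [[0, 0, 0], [-26, 0, 6], 1],
])

```text
t: 24.45
tool_pos: [0.3044, 0.4137, 0.1931]
tool_rot: [-0.476, 0.475, 0.524, -0.523]
force: [-0.6, -0.0, 0.3]
width: 0.0858
```

Emit:
move_arm([
  [[0, 0, 0], [-1.5, 3, 0], 1],
  [[0, 0, 0], [-3, 6, 0], 1],
  [[0, 0, 0], [-4.5, 9, 0], 1],
  [[0, 0, 0], [-6, 11, 0], 1],
  [[0, 0, 0], [-6, 11, 0], 1],
  [[0, 0, 0], [-6, 11, 0], 1],
  [[0, 0, 0], [-6, 11, 0], 1],
])

```text
t: 25.03
tool_pos: [0.247, 0.5232, 0.1916]
tool_rot: [-0.475, 0.476, 0.523, -0.523]
force: [-1.2, 1.1, 0.0]
width: 0.0854
```

Run:
```python
from h import *
s=arm.read_state(); print(s["t"],s["tool_pos"],s["force"])
nest=dict(meter=(566.3,414.3),toroid=(641.5,106.5),filter=(658.4,-139),postbox=(539,-425.3),weight=(536.6,242),coupler=(541.9,-242.2))
for n in("top","side"):
    c=arm.camera(n);P=cloud(c)
    cv2.imwrite(f"pics/{n}9.png",c["image"] if n=="side" else cv2.resize(c["image"][80:260,80:430],None,fx=2.25,fy=2.25,interpolation=2))
    x,y,z=P[...,0],P[...,1],P[...,2]
    for k,(a,b) in nest.items():
        m=(np.hypot(x*1e3-a,y*1e3-b)<75)&(z>.025)&(z<.07)
        Q=P[m]; print(n,k,rect(Q),"nest/start",(a,b),"ztop med %.1f p80 %.1f"%(np.median(Q[:,2])*1e3,np.percentile(Q[:,2],80)*1e3))
```

```text
25.0333 [0.24696914 0.52320982 0.19157727] [-1.18895061  1.05042654  0.00327254]
top meter c=(568.9,413.1) size 113.4x50.1 long-axis 6.1deg nest/start (566.3, 414.3) ztop med 44.2 p80 46.7
top toroid c=(641.3,108.8) size 58.3x58.1 long-axis -65.0deg nest/start (641.5, 106.5) ztop med 44.6 p80 46.9
top filter c=(658.6,-137.9) size 98.6x27.6 long-axis -19.6deg nest/start (658.4, -139) ztop med 44.5 p80 46.2
top postbox c=(540.3,-425.5) size 57.8x55.1 long-axis -71.8deg nest/start (539, -425.3) ztop med 45.3 p80 48.0
top weight c=(536.3,241.4) size 34.4x30.5 long-axis 7.4deg nest/start (536.6, 242) ztop med 29.7 p80 31.7
top coupler c=(541.9,-242.2) size 23.6x22.7 long-axis -48.7deg nest/start (541.9, -242.2) ztop med 42.6 p80 44.1
side meter c=(566.1,412.2) size 108.5x57.0 long-axis 7.3deg nest/start (566.3, 414.3) ztop med 43.3 p80 46.5
side toroid c=(640.7,104.1) size 55.9x55.9 long-axis 65.4deg nest/start (641.5, 106.5) ztop med 44.6 p80 46.8
side filter c=(658.5,-142.4) size 98.3x29.8 long-axis -19.9deg nest/start (658.4, -139) ztop med 41.4 p80 43.4
side postbox c=(541.1,-427.1) size 57.2x53.8 long-axis 18.5deg nest/start (539, -425.3) ztop med 44.3 p80 46.4
side weight c=(537.8,238.2) size 38.7x35.1 long-axis -86.7deg nest/start (536.6, 242) ztop med 31.0 p80 32.1
side coupler c=(541.8,-245.5) size 25.5x23.9 long-axis 51.0deg nest/start (541.9, -242.2) ztop med 40.4 p80 41.8
```

View pics/top9.png

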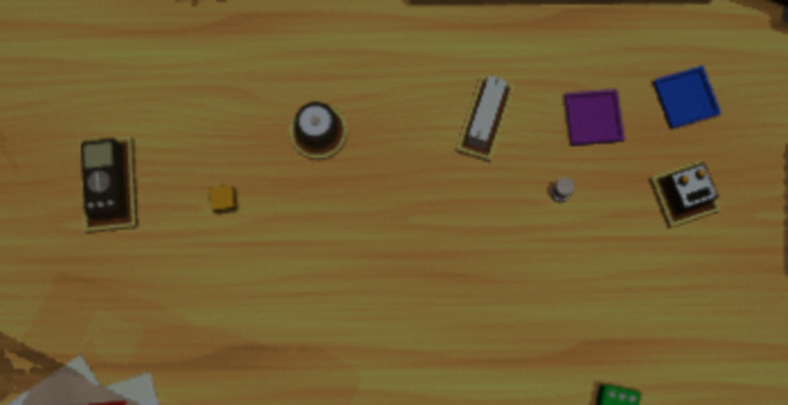

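View pics/side9.png

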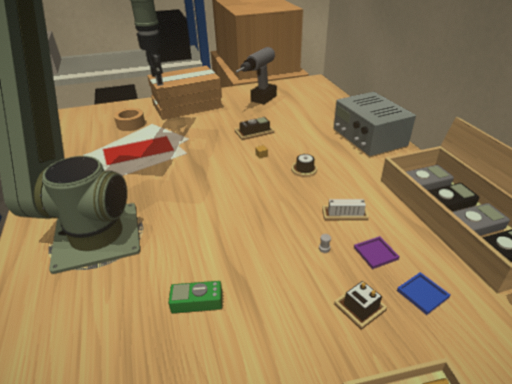

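All four are seated. I'll back off a little from the side equipment before handing in.

Emit:
move_arm([
  [[0, 0, 0], [0, 0, 3], 1],
  [[0, 0, 0], [0, -1, 6], 1],
  [[0, 0, 0], [0, -3, 8], 1],
  [[0, 0, 0], [0, -5, 8], 1],
  [[0, 0, 0], [0, -5, 8], 1],
  [[0, 0, 0], [0, -5, 8], 1],
  [[0, 0, 0], [0, -5, 8], 1],
  [[0, 0, 0], [0, -5, 8], 1],
])

```text
t: 25.8
tool_pos: [0.247, 0.4739, 0.2704]
tool_rot: [0.476, -0.476, -0.523, 0.523]
force: [-0.3, 1.3, -0.1]
width: 0.0855
```

Run:
```python
from station import arm
s=arm.read_state();print(s["tool_pos"],s["force"],abs(s["joint_vel"]).max()); print(arm.job_done())
```

```text
[0.24699889 0.47392879 0.27037023] [-0.26558519  1.28491187 -0.06709831] 0.008577437995227668
the job is handed in; nothing more can be done
None
```

All four things are in their own cradles, and I handed the job in at about 26 s of the 104 s allowed. I picked up and placed the filter, toroid, postbox and meter in that order. I lowered each until the wrist force showed it resting on the pocket floor, then released it.

Last checks, from depth in both camera views before handing in:
- **Centres:** each thing lies within about 3.5 mm of its cradle centre (limit 13 mm).
- **Height:** most tops read about 44–45 mm, which fits a 40 mm body on the 4 mm floor. The side view reads the filter's top at 41 mm, about 3 mm lower than the top view.
- **Alignment:** the meter and filter are within about 2° of their pockets' long axes.
- **Bystanders:** the top view puts the coupler and brass block within 1 mm of their start, both upright.
- **Arm:** the gripper is open and clear of everything, with about 1 N on the wrist, the same as noise.

The only disagreement was between the two views, up to about 5 mm sideways (largest for the toroid and filter). Tilt was judged only from the pictures and the top heights, not measured directly.

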